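# Clear the leaning board, then index the sorting wheel

### The job

A wooden board leans over the rim of the round sorting bin and stops it from turning. Lift the board off and set it down gently, upright way round as it is now, on the empty sloping rest, with its foot on the ledge and leaning on the back panel, and let go of it. Then turn the bin clockwise (seen from above) as far as its stop (its upright wooden post is the handle), leaving the other things on the table where they are.

Things in the scene. Friction and masses are not known exactly. Their poses are not given: they have to be found in the camera images.
- board: Loose wooden board, 12 mm thick, 130 mm wide, 200 mm long, 0.2 to 0.35 kg. Origin: middle of its foot edge, mid thickness; z runs up along the board, y along its width, x is the normal of its upper, far face. At the start it leans 35 degrees from vertical, top towards the robot: its foot stands on the sorter's plate against the ledge, its near face on the bin's far rim about 115 mm up the board.
- board_top (a point): Middle of the board's top edge, 200 mm from its foot along its z axis; at the start about 175 mm above the table, over the bin (the last 85 mm overhang the bin freely). Take the board here across its thickness, with the tool tilted along the board; lifted straight up it comes free of ledge and rim.
- rest: Fixed empty sloping rest of plywood, like a small easel, 180 mm wide, 190 mm deep, no side walls. Origin on the table; x points away from the robot (to within its yaw), z up. The back panel leans 30 degrees from vertical, top towards -x; the board lies on its far, upper (+x) face. The panel ends 130 mm up the slope from the seat, so the top 70 mm of a seated board is free.
- rest_seat (a point): Where the board's origin (middle of foot edge, mid thickness) lies when seated centrally on the rest: on the ledge's surface, 6 mm out from the panel's face, 30 mm above the table. The ledge is square to the panel and reaches 28 mm out from its face.
- rest_head (a point): Where board_top lies when the board is seated centrally: 200 mm up the slope from rest_seat, about 203 mm above the table.
- sorter: Fixed plywood foot of the sorting bin: a 12 mm plate, round (236 mm) under the bin, with a 170 mm wide tongue to +x ending in a ledge that holds the board's foot (ledge top 34 mm above the table, about 190 mm from the axis). Origin on the table under the bin's turning axis; +x points to the ledge, away from the robot.
- wheel_axis (a point): On the bin's vertical turning axis, at the height of its rim, 105 mm above the table. The bin is grey, round and open, 230 mm across at the rim, wall 7 mm, 85 mm deep, with four low compartments holding fixed packets (all below 80 mm above the table).
- wheel (a joint): Angle of the bin, growing clockwise seen from above. At 0 the post points along the sorter's +y; the hard stop is at 1.571, where the post points along the sorter's +x, towards the ledge. Starts between 0 and 0.35. The stiff hinge stays where it is left and needs about 1 N at the post. Past about 0.8 the post would strike the leaning board.
- post_top (a point): Centre of the flat top of the bin's upright round wooden post: 20 mm diameter, 96 mm from the turning axis, top 165 mm above the table, free over its upper 60 mm (above the rim).
- packet_near: a black packet 70 x 60 x 34 mm with a paper band, between the robot and the two fixtures; leave it. Origin: centre of its underside.
- packet_far: an identical black packet farther off on the right; leave it. Origin: centre of its underside.
- jar: a white plastic jar, 60 mm across, 100 mm tall, beyond the fixtures; leave it. Origin: centre of its underside.
- bowl: an aluminium bowl, 120 mm across, 50 mm tall, on the left; leave it. Origin: centre of its underside.
- brush: A brush lying on the right; leave it. Its origin lies on the brush.
- mug: a white mug, 80 mm across, 90 mm tall, on the right; leave it. Origin: centre of its underside.
Not all that is in view belongs to the job. Of the things like the board, leave any that is purple; of the rest the smaller one is meant.

How it is judged:
By the outcome, as a careful person would: the job done as asked, in the order asked, and still so for the second after the job is handed in, with the robot touching nothing.
It also fails if it takes over 58 s, if anything falls off the work surface, if the arm or the gripper's body presses on something with over 40 N, if the wrist force passes 120 N, or if a joint passes its speed limit or range.

### The arm

A 7-joint arm with a two-finger parallel gripper is mounted at the origin on the work surface. World frame = base frame: x ahead of the robot, y to its left, z up, the work surface at z = 0. Lengths are in m, angles in rad, forces in N, time in s.
With the tool pointing down it reaches from about 0.425 to 0.95 m from the base axis. Payload 16.7 kg.
Tool frame: the origin (TCP) lies between the finger pads; the fingertips stand 14 mm ahead of it and the grasp point (between the pads) lies 5 mm behind it; z points along the fingers, y is the line along which they close (so a half turn about z gives the same grasp; the last joint's range is limited). The gripper opens to 94 mm and grips with 3 to 60 N. Pads are 16 mm wide; open, the fingers measure 119 mm over their backs; the gripper's body (75 mm by 177 mm) begins 78 mm behind the grasp point.
Start: joints at [-1.286, 0.426, 0.074, 1.606, -0.034, 1.111, -0.067], TCP at [0.284, 0.612, 0.219] pointing down, gripper open.
Joint ranges: [-2.85, 2.85], [-0.5, 2.14], [-1.23, 1.37], [0.21, 2.46], [-1.02, 4.16], [0.16, 2.05], [-2.73, 2.73]. Speed limits (rad/s): [1.89, 1.89, 2.39, 2.39, 3.01, 3.01, 3.01].

### API

Orientations are given as a 3x3 rotation matrix whose columns are the frame's x, y, z axes.
In Python, from station import r gives the robot as it stands.
- The arm moves only by the shell command python3 -m handwheel 'ROWS' [FORCE]. ROWS is JSON, a list of rows, each a list of 3 entries, a list of its own where there are three numbers: the closure, from -1 (fully open) to 1 (shut), so that 0 is half open, then the shift along the world's x, y, z in mm, then the turn about the world's z in rad. A call has 1 to 20 rows; each row is the pose to reach, as a shift and turn from the pose commanded when the call began; what a row does not reach only later rows make up. A row lasts 1/12 s, in which the tool goes at most 41.7 mm and 7.16 degrees, less where a joint would pass 70% of its speed; a pose out of reach is approached as far as the arm can. A call with a gripper value outside its range is refused whole. The fingers move at their own pace and stop on an object; FORCE is the grip in N (left out, the last holds). Time passes only in rows, so rows that repeat a pose let the fingers close. It gives the time, the measured TCP pose, the force, the opening and the grip force at its end, in the units of the state.
- r.read_state(): the state, without advancing time (a new reading comes with each control period).
- r.get_image(name): name is "side" or "top"; returns a dict with "img" (384x512x3 uint8, blue, green, red), "fx", "fy", "cx", "cy" (pixels), "k1" (the pictures are not rectified: a ray, as slopes to the right and down, at radius r is drawn at 1 + k1 r^2 times it, then the intrinsics apply), "R" (3x3) and "t" (3): a world point X has camera coordinates R X + t. Camera axes: x right, y down, z forward; pixel columns grow to the right and rows downward; lengths in m; the calibration is good to about 2 mm. A picture is of the moment at which its call begins. There is no depth.
- r.finish_job(): hands the job in; it is judged then, once.
The state is a dict: "time": time; "joint_pos": joint angles; "qvel": joint speeds; "effort": joint torques, N m; "eef_pos": TCP position; "eef_rot": TCP orientation; "wrist_force": force on the tool from outside, world axes, zero at the start; "moment": the same for the moment, N m; "grip_width": opening from 0.0 (shut) to 1.0 (fully open); "grasp_force": force on a finger pad.
Only numpy, scipy, OpenCV 4.12 (cv2) and the standard library are available. Lean on these libraries where they do the work, as an engineer would, in place of code of your own. Each camera call takes 0.05 s, during which the arm holds its last target. There are 200 camera calls.

## Working session

There is one attempt and no reset: what is moved stays moved. The work goes in short steps, Python scripts to look and compute and a shell command to move; the robot and the scene stay as the last step left them, time stands still between calls to the robot, and variables do not carry over. Pictures are saved under pics/ and viewed, at most 10 in all, crops included, and the job is handed in when it is done.

```bash
mkdir -p pics; ls; python3 - <<'E'
from station import r
import cv2,numpy as np
for n in("side","top"):
    d=r.get_image(n); cv2.imwrite(f"pics/{n}0.png",d["img"])
    print(n,d["fx"],d["fy"],d["cx"],d["cy"],d["k1"],np.round(d["R"],3).tolist(),np.round(d["t"],3), -np.array(d["R"]).T@d["t"])
s=r.read_state();print({k:np.round(v,3).tolist() for k,v in s.items()})
E
```

```text
pics
side 472.881064276993 472.881064276993 244.6879053473358 182.74241733589614 -0.10743988377107047 [[-0.988, -0.151, -0.012], [-0.07, 0.529, -0.846], [0.135, -0.835, -0.533]] [0.44  0.187 1.684] [0.22086975 1.37366274 1.06180244]
top 428.1457649467153 428.1457649467153 254.30594526833244 193.28946230175023 0.056097383498801154 [[0.025, -1.0, 0.005], [-0.999, -0.025, -0.034], [0.034, -0.005, -0.999]] [-0.059  0.416  1.478] [ 0.36711684 -0.04161424  1.49179712]
{'time': 0.1, 'joint_pos': [-1.286, 0.427, 0.074, 1.607, -0.034, 1.111, -0.067], 'qvel': [0.0, 0.001, 0.0, -0.002, -0.0, 0.001, -0.001], 'effort': [0.01, -93.746, 3.678, -45.504, -0.049, 0.017, 0.0], 'eef_pos': [0.284, 0.612, 0.219], 'eef_rot': [[-0.907, 0.42, -0.0], [0.42, 0.907, -0.001], [-0.0, -0.001, -1.0]], 'wrist_force': [-0.022, 0.777, -0.252], 'moment': [0.026, -0.004, -0.045], 'grasp_force': 0.0, 'grip_width': 1.001}
```

View pics/side0.png

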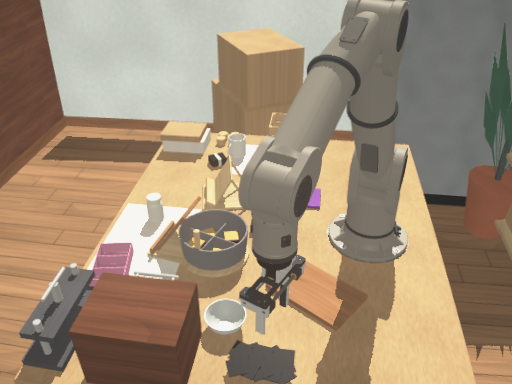

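View pics/top0.png

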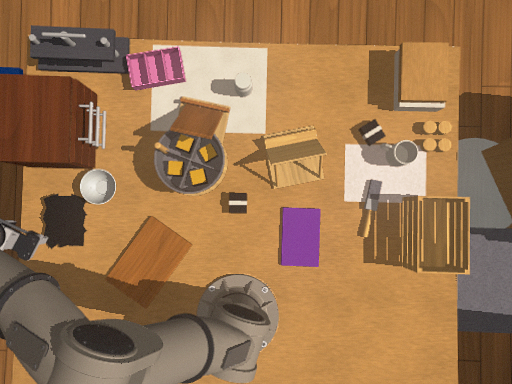

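The side view shows the small board leaning over the bin near (175,230) and the rest behind it near (225,185). The top view shows the bin at (190,160), the post near (160,147), the board at (203,117) and the rest at (295,155). The purple board and the large board are decoys. I'll zoom in on the top view.

```bash
cat > h.py <<'E'
import cv2,numpy as np
from station import r
def ray(d,p):
    K=np.array([[d["fx"],0,d["cx"]],[0,d["fy"],d["cy"]],[0,0,1]]);D=np.array([d["k1"],0,0,0])
    q=cv2.undistortPointsIter(np.array([[p]],float),K,D,None,None,(3,50,1e-10)).ravel()
    R=np.array(d["R"]);return -R.T@np.array(d["t"]),R.T@np.array([q[0],q[1],1])
def onz(d,p,z):
    c,v=ray(d,p);return c+v*(z-c[2])/v[2]
def proj(d,X):
    R=np.array(d["R"]);p,_=cv2.projectPoints(np.array(X,float).reshape(-1,3),cv2.Rodrigues(R)[0],np.array(d["t"],float),np.array([[d["fx"],0,d["cx"]],[0,d["fy"],d["cy"]],[0,0,1]]),np.array([d["k1"],0,0,0.]));return p.reshape(-1,2)
E
python3 - <<'E'
import cv2
a=cv2.imread("pics/top0.png")[85:205,145:335]
cv2.imwrite("pics/c1.png",cv2.resize(a,None,fx=4.2,fy=4.2,interpolation=cv2.INTER_CUBIC))
b=cv2.imread("pics/side0.png")[130:280,130:260]
cv2.imwrite("pics/c2.png",cv2.resize(b,None,fx=4,fy=4,interpolation=cv2.INTER_CUBIC))
E
```

```text
(no output)
```

View pics/c1.png

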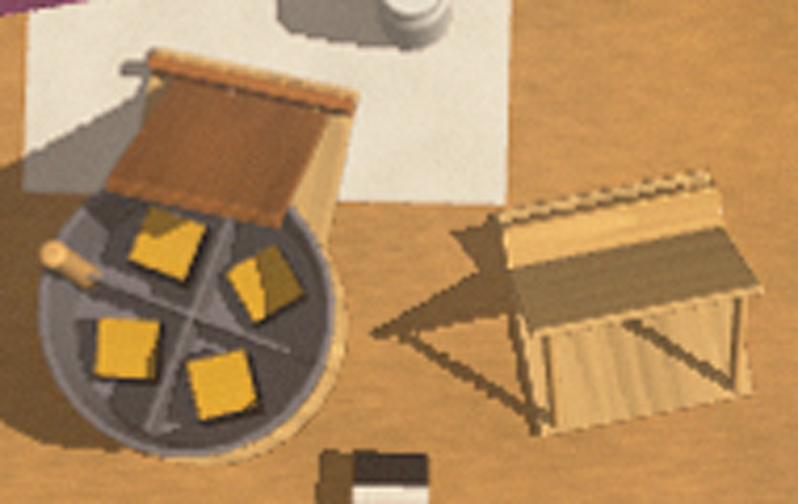

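View pics/c2.png

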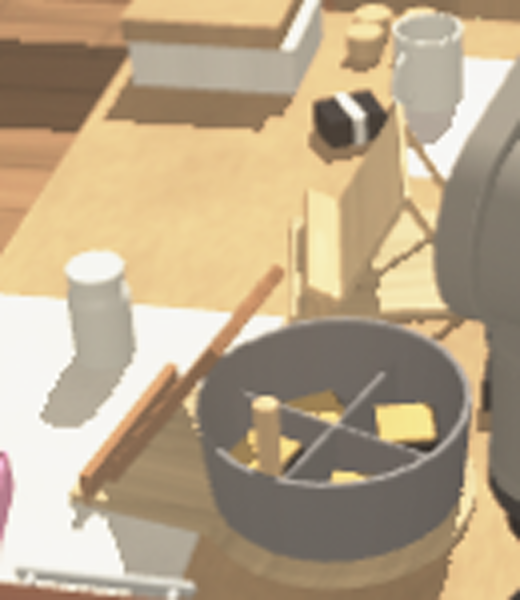

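The crops show the board's near top edge from (105,192) to (280,226) in the 4.2x top crop, the post top at (57,256) and the rim circle spanning 38 to 333. The rest's panel/ledge junction runs (512,268)-(722,230) and its panel top runs (530,332)-(762,290).

```bash
python3 - <<'E'
from h import *
d=r.get_image("top"); s=r.get_image("side")
f=lambda p,z:onz(d,(p[0]/4.2+145-.4,p[1]/4.2+85-.4),z)
P=lambda n,v:print(n,np.round(v,4))
a,b=f((105,192),.171),f((280,226),.171);P("topnear",[a,b,(a+b)/2]);print(np.linalg.norm(a-b),np.degrees(np.arctan2(*(a-b)[:2])))
a,b=f((152,50),.02),f((356,97),.02);P("ledge",[a,b,(a+b)/2]);print(np.linalg.norm(a-b),np.degrees(np.arctan2(*(a-b)[:2])))
P("axis",f((186,312),.105));P("post",f((57,256),.165))
for n,p,q,z in(("junction",(512,268),(722,230),.027),("ptop",(530,332),(762,290),.14),("ledgeout",(500,215),(712,175),.043)):
    a,b=f(p,z),f(q,z);P(n,[a,b,(a+b)/2]);print(np.linalg.norm(a-b),np.degrees(np.arctan2(*(a-b)[:2])))
# side checks: board_top-side edge end
g=lambda p:(p[0]/4+130-.4,p[1]/4+130-.4)
def tri(p,q):
    c,v=ray(d,(p[0]/4.2+144.6,p[1]/4.2+84.6));e,w=ray(s,g(q));A=np.array([v,-w]).T
    k=np.linalg.lstsq(A,e-c,rcond=None)[0];return (c+k[0]*v+e+k[1]*w)/2,np.linalg.norm(c+k[0]*v-e-k[1]*w)
print("post tri",tri((57,256),(265,404)));print("board right top",tri((280,222),(278,270)))
print("panel left top",tri((530,332),(398,105)))
E
```

```text
topnear [[0.5998 0.2186 0.171 ]
 [0.5783 0.0896 0.171 ]
 [0.5891 0.1541 0.171 ]]
0.13079046642334016 9.45708636595523
ledge [[0.7443 0.2132 0.02  ]
 [0.7104 0.0451 0.02  ]
 [0.7274 0.1292 0.02  ]]
0.1715527028105675 11.387098932919647
axis [0.5203 0.1668 0.105 ]
post [0.5525 0.2537 0.165 ]
junction [[ 0.5719 -0.0864  0.027 ]
 [ 0.6072 -0.2573  0.027 ]
 [ 0.5895 -0.1718  0.027 ]]
0.17446813451306475 -11.69217779979278
ptop [[ 0.508  -0.0977  0.14  ]
 [ 0.544  -0.2717  0.14  ]
 [ 0.526  -0.1847  0.14  ]]
0.17769355950279903 -11.693887717718397
ledgeout [[ 0.6124 -0.0752  0.043 ]
 [ 0.649  -0.2458  0.043 ]
 [ 0.6307 -0.1605  0.043 ]]
0.174555461741761 -12.121320106970098
post tri (array([0.55488553, 0.25520958, 0.15945475]), np.float64(0.0032782172773485182))
board right top (array([0.58287044, 0.0899512 , 0.17156777]), np.float64(0.003401039891991867))
panel left top (array([ 0.50540635, -0.09272003,  0.23533821]), np.float64(0.014695608070310388))
```

```bash
python3 -m handwheel '[[-0.49,[20,-20,60],0],[-0.49,[329,-463,100],-1.32],[-0.49,[329,-463,100],-1.32],[-0.49,[329,-463,100],-1.32],[-0.49,[329,-463,100],-1.32],[-0.49,[329,-463,100],-1.32],[-0.49,[329,-463,100],-1.32],[-0.49,[329,-463,100],-1.32],[-0.49,[329,-463,100],-1.32],[-0.49,[329,-463,100],-1.32],[-0.49,[329,-463,100],-1.32],[-0.49,[329,-463,100],-1.32],[-0.49,[329,-463,100],-1.32],[-0.49,[329,-463,100],-1.32],[-0.49,[329,-463,100],-1.32],[-0.49,[329,-463,100],-1.32],[-0.49,[329,-463,100],-1.32],[-0.49,[329,-463,100],-1.32],[-0.49,[329,-463,100],-1.32],[-0.49,[329,-463,100],-1.32]]'
python3 - <<'E'
from h import *
s=r.read_state();print(s["time"],s["eef_pos"],np.round(s["eef_rot"],3).tolist(),s["grip_width"],np.round(s["joint_pos"],2))
d=r.get_image("side")["img"][80:280,130:330];cv2.imwrite("pics/s1.png",cv2.resize(d,None,fx=3,fy=3))
E
```

```text
time: 1.87
eef_pos: [0.6122, 0.1507, 0.3194]
eef_rot: [[0.18, 0.984, -0.0], [0.984, -0.18, 0.0], [0.0, -0.0, -1.0]]
wrist_force: [0.5, 0.2, 1.0]
grip_width: 0.744
grasp_force: 0.0
1.8667 [0.61215652 0.15071919 0.31937584] [[0.18, 0.984, -0.0], [0.984, -0.18, 0.0], [0.0, -0.0, -1.0]] 0.7443511996928691 [-0.76  0.31  0.54  1.61 -0.16  1.27 -0.37]
```

View pics/s1.png

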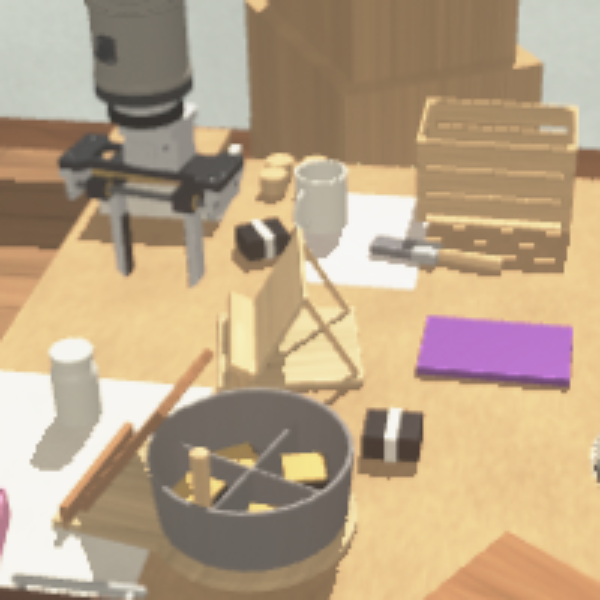

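The side view shows the gripper over the board, with its fingers at (123,270) and (195,280) and straddling along the board's tilt. I'll descend to straddle the top edge.

```bash
python3 -m handwheel '[[-0.49,[0,-2,-40],0],[-0.49,[0,-2,-80],0],[-0.49,[0,-2,-110],0],[-0.49,[0,-2,-130],0],[-0.49,[0,-2,-145],0],[-0.49,[0,-2,-158],0],[-0.49,[0,-2,-158],0],[-0.49,[0,-2,-158],0]]'
python3 - <<'E'
from h import *
d=r.get_image("side")["img"][130:280,130:260];cv2.imwrite("pics/s2.png",cv2.resize(d,None,fx=4,fy=4))
E
```

```text
time: 2.58
eef_pos: [0.6126, 0.1477, 0.1615]
eef_rot: [[0.182, 0.983, -0.0], [0.983, -0.182, -0.0], [-0.0, -0.0, -1.0]]
wrist_force: [0.4, -0.1, -0.1]
grip_width: 0.744
grasp_force: 0.0
```

View pics/s2.png

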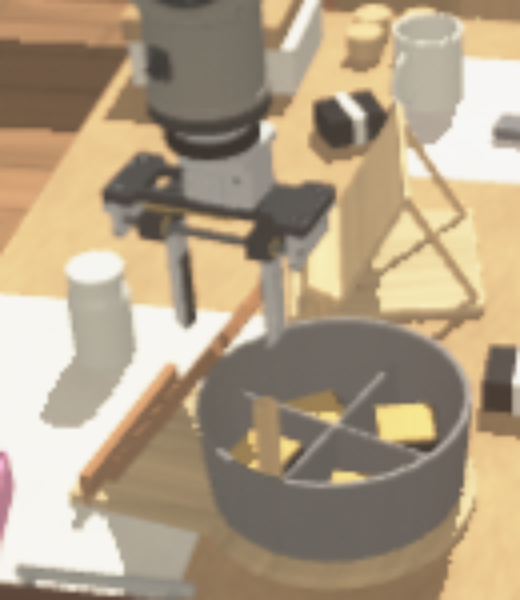

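The near finger, at (275,330), is behind the board's top edge and the far finger is clear. I'll tip the board up about its foot.

```bash
python3 -m handwheel '[[-0.49,[5,-1,0],0],[-0.49,[10,-2,0],0],[-0.49,[17,-3,4],0],[-0.49,[25,-5,9],0],[-0.49,[32,-6,13],0],[-0.49,[39,-7,17],0],[-0.49,[46,-9,20],0],[-0.49,[53,-10,23],0],[-0.49,[60,-11,25],0],[-0.49,[67,-12,28],0],[-0.49,[74,-13,30],0],[-0.49,[80,-14,32],0],[-0.49,[86,-15,33],0],[-0.49,[91,-16,34],0],[-0.49,[91,-16,34],0]]'
python3 - <<'E'
from h import *
d=r.get_image("side")["img"][130:280,130:260];cv2.imwrite("pics/s3.png",cv2.resize(d,None,fx=4,fy=4))
E
```

```text
time: 3.88
eef_pos: [0.7046, 0.131, 0.1955]
eef_rot: [[0.182, 0.983, 0.0], [0.983, -0.182, -0.0], [-0.0, 0.0, -1.0]]
wrist_force: [-2.1, 0.0, 0.4]
grip_width: 0.742
grasp_force: 0.2
```

View pics/s3.png

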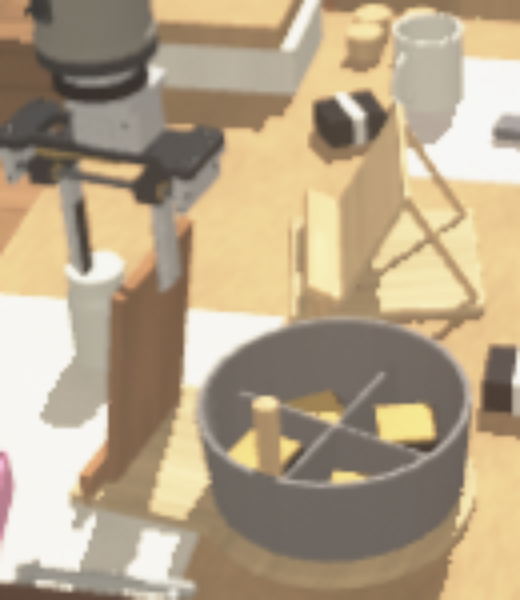

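The board stands nearly upright against the near finger. I'll close on it and lift.

```bash
python3 -m handwheel '[[-0.3,[0,0,0],0],[-0.1,[0,0,0],0],[0.1,[0,0,0],0],[0.3,[0,0,0],0],[0.45,[0,0,0],0],[0.6,[0,0,0],0],[0.75,[0,0,0],0],[1,[0,0,0],0],[1,[0,0,0],0],[1,[0,0,0],0],[1,[0,0,3],0],[1,[0,0,10],0],[1,[0,0,20],0],[1,[0,0,35],0],[1,[0,0,55],0],[1,[0,0,75],0],[1,[0,0,75],0],[1,[0,0,75],0]]' 25
python3 - <<'E'
from h import *
d=r.get_image("side")["img"][90:280,130:260];cv2.imwrite("pics/s4.png",cv2.resize(d,None,fx=3,fy=3))
E
```

```text
time: 5.43
eef_pos: [0.7043, 0.1314, 0.2721]
eef_rot: [[0.182, 0.983, 0.002], [0.983, -0.182, 0.001], [0.001, 0.002, -1.0]]
wrist_force: [0.4, -0.3, -3.2]
grip_width: 0.127
grasp_force: 25.0
```

View pics/s4.png

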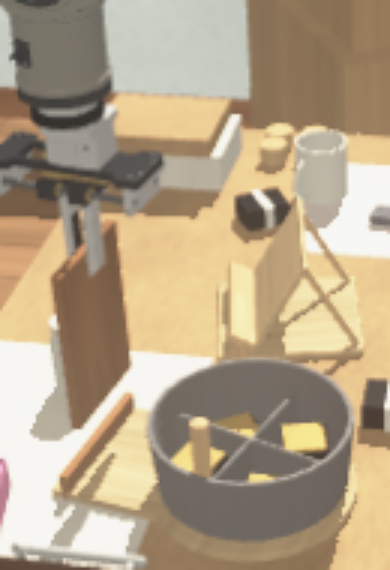

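The board is flush in the grip and hanging vertical over the sorter's empty ledge. I'll carry it to above the rest.

```bash
python3 -m handwheel '[[1,[0,-5,15],0],[1,[-3,-20,28],0.03],[1,[-10,-45,35],0.06],[1,[-20,-75,35],0.1],[1,[-31,-105,35],0.14],[1,[-42,-135,35],0.18],[1,[-53,-165,35],0.22],[1,[-64,-195,35],0.26],[1,[-75,-225,35],0.3],[1,[-86,-250,35],0.33],[1,[-94,-272,35],0.36],[1,[-100,-288,35],0.38],[1,[-104,-298,35],0.388],[1,[-105,-301,35],0.388],[1,[-105,-301,35],0.388],[1,[-105,-301,35],0.388]]'
python3 - <<'E'
from h import *
d=r.get_image("side")["img"][70:250,130:330];cv2.imwrite("pics/s5.png",cv2.resize(d,None,fx=3,fy=3))
E
```

```text
time: 6.82
eef_pos: [0.5991, -0.1683, 0.305]
eef_rot: [[-0.204, 0.979, -0.001], [0.979, 0.204, 0.0], [0.001, -0.0, -1.0]]
wrist_force: [-0.4, 0.3, -3.0]
grip_width: 0.128
grasp_force: 25.0
```

View pics/s5.png

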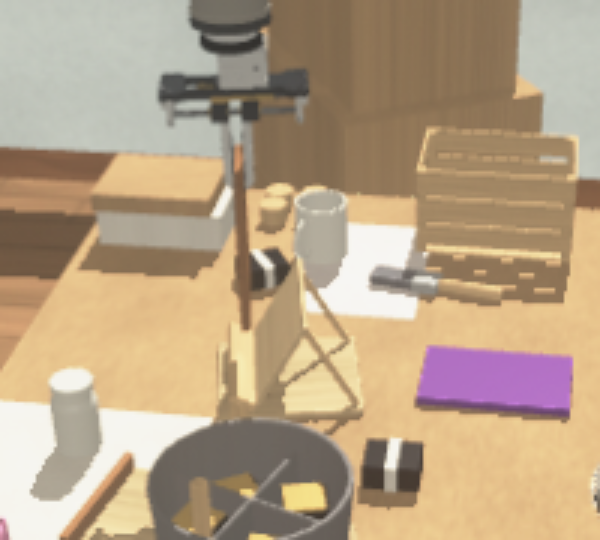

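The board hangs edge-on above the rest's ledge, with its foot at (245,325) just in front of the panel. I'll lower it.

```bash
python3 -m handwheel '[[1,[0,-2,-15],0],[1,[0,-2,-35],0],[1,[0,-2,-52],0],[1,[0,-2,-65],0],[1,[0,-2,-73],0],[1,[0,-2,-78],0],[1,[0,-2,-78],0],[1,[0,-2,-78],0]]'; python3 -m handwheel '[[1,[0,0,-2],0],[1,[0,0,-4],0],[1,[0,0,-4],0]]';python3 -m handwheel '[[1,[0,0,-2],0],[1,[0,0,-3],0],[1,[0,0,-3],0]]'
```

```text
time: 7.53
eef_pos: [0.5991, -0.1715, 0.2279]
eef_rot: [[-0.204, 0.979, 0.0], [0.979, 0.204, -0.0], [-0.0, 0.0, -1.0]]
wrist_force: [-0.2, 0.8, -2.1]
grip_width: 0.126
grasp_force: 25.0
time: 7.78
eef_pos: [0.5988, -0.1715, 0.2236]
eef_rot: [[-0.204, 0.979, 0.0], [0.979, 0.204, 0.0], [0.0, 0.0, -1.0]]
wrist_force: [-0.4, 0.1, -1.9]
grip_width: 0.128
grasp_force: 25.0
time: 8.03
eef_pos: [0.5986, -0.1715, 0.2203]
eef_rot: [[-0.204, 0.979, -0.0], [0.979, 0.204, 0.0], [0.0, -0.0, -1.0]]
wrist_force: [-0.2, 0.7, -2.7]
grip_width: 0.127
grasp_force: 25.0
```

```bash
python3 -m handwheel '[[1,[0,0,-1],0],[1,[0,0,-2],0],[1,[0,0,-2],0]]'; python3 -m handwheel '[[1,[0,0,-1],0],[1,[0,0,-2],0],[1,[0,0,-2],0]]'; python3 -m handwheel '[[1,[0,0,-1],0],[1,[0,0,-2],0],[1,[0,0,-2],0]]'
python3 - <<'E'
from h import *
for n,(a,b,c,e) in{"side":(120,240,180,260)}.items():
    d=r.get_image(n)["img"][a:b,c:e];cv2.imwrite("pics/s6.png",cv2.resize(d,None,fx=5,fy=5,interpolation=cv2.INTER_CUBIC))
E
```

```text
time: 8.28
eef_pos: [0.5987, -0.1715, 0.2182]
eef_rot: [[-0.204, 0.979, -0.0], [0.979, 0.204, 0.0], [0.0, -0.0, -1.0]]
wrist_force: [-0.1, 0.4, -2.3]
grip_width: 0.129
grasp_force: 25.0
time: 8.53
eef_pos: [0.599, -0.1718, 0.2169]
eef_rot: [[-0.203, 0.979, 0.001], [0.979, 0.203, -0.0], [-0.0, 0.001, -1.0]]
wrist_force: [-1.3, -0.4, 4.2]
grip_width: 0.129
grasp_force: 25.0
time: 8.78
eef_pos: [0.5998, -0.1725, 0.2164]
eef_rot: [[-0.203, 0.979, 0.003], [0.979, 0.203, -0.001], [-0.001, 0.003, -1.0]]
wrist_force: [-3.3, -1.7, 20.0]
grip_width: 0.129
grasp_force: 25.0
```

```bash
python3 -m handwheel '[[1,[0,0,2],0],[1,[0,0,2],0],[0.72,[0,0,2],0],[0.68,[0,0,2],0],[0.64,[0,0,2],0],[0.58,[0,0,2],0],[0.5,[0,0,2],0],[0.42,[0,0,2],0],[0.34,[0,0,2],0],[0.25,[0,0,2],0],[0.15,[0,0,2],0],[0.05,[0,0,2],0],[-0.05,[0,0,2],0],[-0.15,[0,0,2],0],[-0.25,[0,0,2],0],[-0.35,[0,0,2],0],[-0.42,[0,0,2],0],[-0.49,[0,0,2],0],[-0.49,[0,0,2],0]]'
python3 - <<'E'
from h import *
d=r.get_image("side")["img"][100:240,170:270];cv2.imwrite("pics/s7.png",cv2.resize(d,None,fx=4,fy=4,interpolation=cv2.INTER_CUBIC))
E
```

```text
time: 10.42
eef_pos: [0.5987, -0.1716, 0.2165]
eef_rot: [[-0.203, 0.979, -0.0], [0.979, 0.203, -0.0], [0.0, -0.0, -1.0]]
wrist_force: [-0.1, 0.5, -0.8]
grip_width: 0.742
grasp_force: 0.1
```

View pics/s7.png

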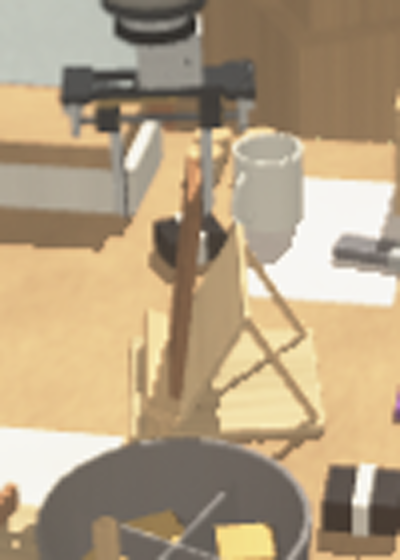

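The board leans on the near finger with its foot on the ledge. I'll let it down gradually onto the panel.

```bash
python3 -m handwheel '[[-0.49,[-4,-1,0],0],[-0.49,[-9,-2,-1],0],[-0.49,[-14,-3,-2],0],[-0.49,[-20,-4,-4],0],[-0.49,[-25,-5,-5],0],[-0.49,[-30,-6,-6],0],[-0.49,[-35,-7,-8],0],[-0.49,[-40,-8,-9],0],[-0.49,[-45,-9,-11],0],[-0.49,[-50,-10,-13],0],[-0.49,[-55,-11,-15],0],[-0.49,[-59,-12,-17],0],[-0.49,[-63,-13,-19],0],[-0.49,[-67,-14,-21],0],[-0.49,[-71,-15,-23],0],[-0.49,[-75,-15,-23],0],[-0.49,[-79,-16,-23],0],[-0.49,[-84,-17,-23],0],[-0.49,[-89,-18,-23],0],[-0.49,[-89,-18,-23],0]]'
python3 - <<'E'
from h import *
print(r.read_state()["wrist_force"])
for n in("side","top"): cv2.imwrite(f"pics/{n}_8.png",r.get_image(n)["img"])
a=cv2.imread("pics/side_8.png")
# board mask: reddish brown
h=cv2.cvtColor(a,cv2.COLOR_BGR2HSV);m=cv2.inRange(h,(4,95,40),(14,255,200));m[:, :175]=0;m[:,270:]=0;m[:120]=0;m[245:]=0
n,l,st,c=cv2.connectedComponentsWithStats(m)
for i in range(1,n):
    if st[i,4]>40: print(st[i],c[i])
d=r.get_image("side");x=np.array([.979,.205,0]);J=np.array([.5895,-.1718,.027]);u=-x*.5+[0,0,.866];nn=x*.866+[0,0,.5];y=np.array([-.205,.979,0])
print(proj(d,[J+u*.2*k+nn*.012*f+s*y*.065 for k in(0,1) for f in(0,1) for s in(-1,1)]))
E
```

```text
time: 12.13
eef_pos: [0.5088, -0.1899, 0.1936]
eef_rot: [[-0.203, 0.979, -0.0], [0.979, 0.203, 0.0], [0.0, 0.0, -1.0]]
wrist_force: [0.5, -0.1, 0.0]
grip_width: 0.743
grasp_force: 0.0
[ 0.50292702 -0.10514977  0.02935601]
[213 144  26  56 551] [224.83121597 171.8185118 ]
[[215.32842906 182.14555235]
 [215.3937348  199.90426513]
 [212.73416621 181.01001521]
 [212.64388821 198.73465653]
 [238.78426492 143.86984827]
 [240.31953618 160.10700471]
 [236.11080443 142.60865155]
 [237.4792633  158.79759482]]
```

The brown mask spans x 213–239 and y 144–200, which matches the predicted seated outline, and there is no force on the finger. I'll withdraw upward and go to the post.

```bash
python3 -m handwheel '[[-0.49,[0,0,15],0],[-0.49,[0,0,50],0],[-0.49,[0,0,90],0],[-0.4,[2,20,110],-0.05],[-0.28,[6,60,110],-0.12],[-0.28,[10,100,110],-0.2],[-0.28,[14,140,110],-0.28],[-0.28,[18,180,110],-0.36],[-0.28,[22,220,110],-0.44],[-0.28,[26,260,110],-0.52],[-0.28,[30,300,110],-0.562],[-0.28,[34,340,110],-0.562],[-0.28,[38,380,110],-0.562],[-0.28,[42,415,110],-0.562],[-0.28,[45,440,110],-0.562],[-0.28,[45,445,110],-0.562],[-0.28,[45,445,110],-0.562],[-0.28,[45,445,110],-0.562],[-0.28,[45,445,110],-0.562]]'
python3 - <<'E'
from h import *
s=r.get_image("side");a=s["img"];cv2.imwrite("pics/side9.png",a)
p=proj(s,[[.5538,.2568,.165],[.5203,.1668,.105]]);print(p)
b=a.astype(int);u,v=p[0].astype(int)
# post: wood-coloured (yellowish) pixels near predicted top
h=cv2.cvtColor(a,cv2.COLOR_BGR2HSV);m=cv2.inRange(h,(8,80,90),(25,200,255));w=m[v-8:v+20,u-14:u+16]
print("\n".join("".join(".#"[x>0] for x in row) for row in w));print(u,v)
m=cv2.inRange(h,(4,95,40),(14,255,200))[130:215,195:260];print(cv2.boundingRect(m))
E
```

```text
time: 13.87
eef_pos: [0.555, 0.2538, 0.3036]
eef_rot: [[0.351, 0.936, 0.0], [0.936, -0.351, -0.0], [-0.0, 0.0, -1.0]]
wrist_force: [-0.1, -0.8, 0.1]
grip_width: 0.636
grasp_force: 0.0
[[196.47441986 229.59118814]
 [214.0051017  228.21003956]]Traceback (most recent call last):
  File "<stdin>", line 7, in <module>
  File "<stdin>", line 7, in <genexpr>
  File "<stdin>", line 7, in <genexpr>
TypeError: string indices must be integers, not 'numpy.bool'
```

```bash
python3 -m handwheel '[[-0.28,[-1,2,-40],0],[-0.28,[-1,2,-80],0],[-0.28,[-1,2,-110],0],[-0.28,[-1,2,-130],0],[-0.28,[-1,2,-148],0],[-0.28,[-1,2,-160],0],[-0.28,[-1,2,-160],0],[0,[-1,2,-160],0],[0.36,[-1,2,-160],0],[0.36,[-1,2,-160],0],[0.36,[-1,2,-160],0],[0.36,[-1,2,-160],0]]' 5
python3 - <<'E'
from h import *
a0=np.radians(69.6)
c=np.array([.5203,.1668])
e=r.read_state()["eef_pos"];print(np.linalg.norm(e[:2]-c),np.degrees(np.arctan2(*(e[:2]-c)[::-1])))
for k in range(0,92,6):
    a=a0-np.radians(k);print(k,np.round(1000*(c+.096*np.array([np.cos(a),np.sin(a)])-e[:2])),round(-np.radians(k),3))
E
```

```text
time: 14.92
eef_pos: [0.554, 0.2576, 0.1442]
eef_rot: [[0.349, 0.937, 0.001], [0.937, -0.349, 0.001], [0.001, 0.001, -1.0]]
wrist_force: [-0.1, 0.3, 0.2]
grip_width: 0.337
grasp_force: 0.0
0.09689153172338197 69.641587905941
0 [-0. -1.] -0.0
6 [ 9. -5.] -0.105
12 [ 18. -10.] -0.209
18 [ 26. -16.] -0.314
24 [ 33. -22.] -0.419
30 [ 40. -30.] -0.524
36 [ 46. -38.] -0.628
42 [ 51. -46.] -0.733
48 [ 56. -55.] -0.838
54 [ 59. -65.] -0.942
60 [ 61. -75.] -1.047
66 [ 62. -85.] -1.152
72 [ 62. -95.] -1.257
78 [  61. -105.] -1.361
84 [  59. -115.] -1.466
90 [  56. -124.] -1.571
```

```bash
python3 -m handwheel '[[0.36,[9,-5,0],-0.105],[0.36,[18,-10,0],-0.209],[0.36,[26,-16,0],-0.314],[0.36,[33,-22,0],-0.419],[0.36,[40,-30,0],-0.524],[0.36,[46,-38,0],-0.628],[0.36,[51,-46,0],-0.733],[0.36,[56,-55,0],-0.838],[0.36,[59,-65,0],-0.942],[0.36,[61,-75,0],-1.047],[0.36,[62,-85,0],-1.152],[0.36,[62,-95,0],-1.257],[0.36,[61,-105,0],-1.361],[0.36,[61,-105,0],-1.361],[0.36,[61,-105,0],-1.361]]'; python3 -m handwheel '[[0.36,[0,-3,0],-0.03],[0.36,[-1,-5,0],-0.06],[0.36,[-1,-5,0],-0.06]]'; python3 -m handwheel '[[0.36,[0,-2,0],-0.02],[0.36,[-1,-4,0],-0.04],[0.36,[-1,-4,0],-0.04]]'
```

```text
time: 16.17
eef_pos: [0.6148, 0.1525, 0.1437]
eef_rot: [[0.99, -0.144, 0.0], [-0.144, -0.99, 0.0], [0.0, -0.0, -1.0]]
wrist_force: [0.3, 0.5, 0.9]
grip_width: 0.321
grasp_force: 0.0
time: 16.42
eef_pos: [0.6137, 0.1475, 0.1436]
eef_rot: [[0.978, -0.207, 0.0], [-0.207, -0.978, 0.0], [0.0, -0.0, -1.0]]
wrist_force: [-0.7, 1.7, -0.1]
grip_width: 0.322
grasp_force: 0.0
time: 16.67
eef_pos: [0.613, 0.1448, 0.1435]
eef_rot: [[0.969, -0.246, 0.001], [-0.246, -0.969, 0.002], [0.001, -0.002, -1.0]]
wrist_force: [4.3, 9.6, -5.5]
grip_width: 0.337
grasp_force: 5.0
```

There is 10 N of resistance at the expected stop position. I'll ease off, open, lift clear and check.

```bash
python3 -m handwheel '[[0.36,[0,1,0],0],[0.36,[0,2,0],0],[0.1,[0,3,0],0],[-0.1,[0,4,0],0],[-0.1,[0,4,0],0],[-0.1,[0,4,20],0],[-0.1,[0,4,60],0],[-0.1,[0,4,100],0],[-0.1,[-40,4,140],0],[-0.1,[-80,4,160],0],[-0.1,[-120,4,160],0],[-0.1,[-120,4,160],0],[-0.1,[-120,4,160],0]]'
python3 - <<'E'
from h import *
t=r.get_image("top");s=r.get_image("side")
cv2.imwrite("pics/topf.png",t["img"]);cv2.imwrite("pics/sidef.png",s["img"])
c=np.array([.5203,.1668])
print("stop post proj",proj(t,[[.6147,.1492,.165]]),proj(s,[[.6147,.1492,.165]]))
for n,d in(("side",s),("top",t)):
    u,v=proj(d,[[.6147,.1492,.165]])[0].astype(int);h=cv2.cvtColor(d["img"],cv2.COLOR_BGR2HSV)
    m=cv2.inRange(h,(8,70,80),(28,200,255))[v-9:v+14,u-14:u+15]
    print(n,u,v);print("\n".join("".join("#" if x else "." for x in row) for row in m))
h=cv2.cvtColor(s["img"],cv2.COLOR_BGR2HSV);print(cv2.boundingRect(cv2.inRange(h,(4,95,40),(14,255,200))[130:215,200:262]))
# changes elsewhere vs first pictures
for n,d in(("side",s),("top",t)):
    df=cv2.absdiff(d["img"],cv2.imread(f"pics/{n}0.png")).max(2)>50
    k,l,st,_=cv2.connectedComponentsWithStats(df.astype(np.uint8));print(n,[x.tolist() for x in st[1:] if x[4]>25])
E
```

```text
time: 17.75
eef_pos: [0.4903, 0.1476, 0.3045]
eef_rot: [[0.97, -0.243, -0.0], [-0.243, -0.97, 0.004], [-0.001, -0.004, -1.0]]
wrist_force: [0.2, 0.9, 0.4]
grip_width: 0.551
grasp_force: 0.0
stop post proj [[192.56085285 126.5214096 ]] [[186.17544468 208.06150479]]
side 186 208
#############################
#############################
#############################
#############################
#############################
#############################
#############################
#############################
..........###################
............####.....########
............####.............
...........#####.............
...........######............
...........######............
............#####............
............#####............
............#####............
............#####............
............#####............
............######...........
............######...........
............######...........
##..........######...........
top 192 126
..###########################
...##########################
...##########################
....#########################

[... 1324 characters left out ...]
80, 4220], [266, 137, 45, 12, 151], [20, 138, 14, 23, 104], [199, 143, 17, 19, 134], [226, 149, 33, 22, 97], [163, 152, 11, 6, 39], [93, 154, 38, 23, 448], [194, 154, 5, 9, 32], [272, 154, 49, 17, 341], [245, 160, 21, 7, 56], [0, 166, 73, 95, 1848], [185, 193, 25, 41, 163], [0, 219, 21, 11, 61], [206, 236, 9, 17, 38], [213, 259, 7, 11, 30], [38, 260, 45, 11, 190], [0, 263, 17, 24, 169], [215, 271, 7, 7, 26], [18, 273, 29, 9, 61], [171, 279, 59, 93, 1831], [1, 291, 203, 93, 10120], [157, 293, 14, 17, 86], [0, 321, 7, 21, 101], [248, 320, 17, 5, 31], [233, 325, 26, 19, 63], [252, 325, 21, 6, 35], [228, 331, 22, 17, 183], [250, 341, 13, 43, 219], [209, 367, 32, 17, 247], [188, 374, 21, 10, 94]]
```

```bash
python3 -c "
from station import r
print(r.finish_job())"
```

```text
the job is handed in; nothing more can be done
None
```

The board is seated on the rest and released, the bin is turned clockwise to its stop, the arm is clear, and the job was handed in at about 18 s; I got no verdict back, and the last check was by measurement, without viewing the final pictures.

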